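Square an optical rail against its fence

TASK

Push the loose aluminium rail on the breadboard, first one end and then the other as needed, until its long side lies parallel and flush against the facing strip of the bolted fence along its whole length and both friction pins in the strip are pressed fully in. Push the pins in with the rail only: do not touch the fence, its strip or its pins with the robot, press gently rather than ram the rail home (never over 25 N), and leave the vial, the canister and the dish standing where they are.

Things in the scene. Friction and masses are not known exactly. Their poses are not given: they have to be found in the camera images.
- fence: Bolted aluminium angle, 220 mm long (its y), 34 mm high, with a flat facing strip (210 long, 8 thick, top at 30 mm) in front. Origin on the table at mid-length; +x points into the fence, +y left seen from the robot. The strip's face looks along -x and is parallel to y; shims hold it fast anywhere from x = 0 to x = -20 mm, which is not reported: feel for it. Over 25 N on it is ramming
- pin_left (a joint): Steel friction pin, 12 mm across with a domed head, in the facing strip at fence y = +65 mm, 9 mm above the table. Value is how far it has been pressed in (m): 0 stands 10 mm out of the strip's face, 0.010 is level with it (about 0.009 when the rail lies flush). It has no spring: it slides under about 4 N and stays where it is left
- pin_right (a joint): The same pin at fence y = -65 mm, same values and the same 4 N
- rail: Loose dovetail optical rail, plain aluminium, 0.3 to 0.65 kg, 180 mm long (its y). Base 40 mm wide (its x), 14 mm high, straight sides; a dovetail 28 mm wide on it reaches 24 mm. Slides easily on glide pads (about 1 N). Origin: centre of its underside, z up. Starts 85 to 100 mm before the fence's origin, +x side facing it, skewed up to 0.35 rad, within 15 mm of mid-fence along it
- rail_center (a point): Centre of the rail, 12 mm above its underside
- rail_far_left (a point): Point on the rail's fence-side long face (rail x = +20 mm), 5 mm from its left end (rail y = +85 mm), 9 mm up
- rail_far_right (a point): The same at its right end (rail y = -85 mm)
- vial_center (a point): Centre of a brown glass vial, 27 mm across, 62 mm tall, standing beyond the left end of the fence; leave alone
- canister_center (a point): Centre of a pale canister with black lid, 41 mm across, 53 mm tall, standing beyond the right end of the fence; leave alone
- dish_center (a point): Centre of an open clear petri dish, 68 mm across, 13 mm tall, lying in front to the right; leave alone
Things that resemble listed ones, but are neither listed nor needed, are in the scene too. Leave any turquoise look-alike of the rail alone.

How it is judged:
At the end, for the whole second after the job is handed in: Both friction pins are within 2 mm of level with the face of the facing strip, with the rail still there (both ends of its fence-side face less than 22.5 mm before the fence's x = 0 plane, wherever the strip stands), parallel to the fence within 0.02 rad, flat and at rest (value of joint each of pin_left, pin_right above 0.008 m and x of each of rail_far_left, rail_far_right in the frame of fence above -0.0225 m and angle between the y axis of rail and the y axis of fence, either way round below 0.02 rad and angle between rail's own z axis and vertical below 0.03 rad and linear speed of rail below 0.01 m/s); the robot touches nothing.
It fails at once if the rail is rammed against the fence, its strip or its pins (over 25 N) (contact force between rail and fence above 25 N).
It fails at once if the robot touches the fence, its strip or its pins (contact force between any of the fingers, the arm and fence above 2 N).
It fails at once if the vial, the canister or the dish is moved by more than 15 mm (distance of any of vial_center, canister_center, dish_center from where it was at the start of the episode above 0.015 m).
It also fails if it takes over 72 s, if anything falls off the work surface, if the arm or the gripper's body presses on something with over 40 N, if the wrist force passes 120 N, or if a joint passes its speed limit or range.

ROBOT

A 6-joint arm with a two-finger parallel gripper is mounted at the origin on a cart in front of the work surface, level with it; the furniture and walls round the work are solid. World frame = base frame: x ahead of the robot, y to its left, z up, the work surface at z = 0. Lengths are in m, angles in rad, forces in N, time in s.
With the tool pointing down it reaches from about 0.4 to 0.825 m from the base axis. Payload 7 kg.
Tool frame: the origin (TCP) lies midway between the tips of the shut fingers; the grasp point (between the pads) lies 19 mm behind it; z points along the fingers, y is the line along which they close (so a half turn about z gives the same grasp; the last joint's range is limited). The gripper opens to 88 mm and grips with 3 to 60 N. Pads are 19 mm wide; open, the fingers measure 130 mm over their backs; the gripper's body (78 mm by 193 mm) begins 47 mm behind the grasp point.
Start: joints at [0.288, 0.359, 0.012, 0, -1.224, -0.288], TCP at [0.675, -0, 0.227] pointing down, gripper open.
Joint ranges: [-3.07, 3.07], [-1.43, 2.12], [-1.02, 1.25], [-3.03, 1.67], [-3.05, -0], [-3.03, 3.03]. Speed limits (rad/s): [2.39, 2.39, 3.01, 3.14, 3.14, 3.14].

INTERFACE

Orientations are given as [roll, pitch, yaw] about the fixed x, y, z axes, in that order (R = Rz(yaw) Ry(pitch) Rx(roll)).
In Python, from station import arm gives the robot as it stands.
- The arm moves only by the tool servo_tool, never from a script. Its argument "deltas" is a list of rows, each a list of 7 numbers: the closure, from -1 (fully open) to 1 (shut), then the shift along the tool's x, y, z in mm, then the turn, a rotation vector about the tool's x, y, z in degrees. In form: [[gripper, x, y, z, ax, ay, az], ...]. A call has 1 to 20 rows; each row shifts and turns the commanded pose from where the row before left it, along the tool's axes as they then stand; what a row does not reach is not made up. A row lasts 1/12 s, in which the tool goes at most 41.7 mm and 7.16 degrees, less where a joint would pass 70% of its speed; a pose out of reach is approached as far as the arm can. A call is refused whole if a number of a shift passes 41.7 or a number of a turn 7.16, either way. A call with a gripper value outside its range is refused whole. The fingers move at their own pace and stop on an object; "squeeze" is the grip in N (left out, the last holds). Time passes only in rows, so rows that do not move let the fingers close. It gives the time, the measured TCP pose, the force, the opening and the grip force at its end, in the units of the state.
- arm.get_state(): the state, without advancing time (a new reading comes with each control period).
- arm.grab_frame(name): name is "scene" or "side" or "wrist"; returns a dict with "color" (480x640x3 uint8, red, green, blue), "K" (3x3 intrinsics, pixels), "distortion" ([k1, k2, p1, p2, k3] as OpenCV has them; the pictures are not rectified), "position" and "orientation" of the camera in the world. Camera axes: x right, y down, z forward; pixel columns grow to the right and rows downward; lengths in m; the calibration is good to about 2 mm. A picture is of the moment at which its call begins. There is no depth.
- arm.job_done(): hands the job in; it is judged then, once.
Trained networks look in a picture, given as the dict that the camera call returned (one of the last four; its "shot" number tells which), for a name from the list of things; names that differ only in an ending like _2 or _b are one class to them, and where a whole thing is asked for, a point or a joint stands for the part that bears it (a point fixed in the world has none). Each returns a list of dicts, best first, with "conf" (0 to 1); they miss things now and then, are a little off and sometimes report something else, mostly with a low value. They report only what shows in the picture. A call takes as long as a camera call. They do not tell look-alikes from the thing itself.
- arm.recognise(query, picture): "at" ([x, y, z] in m, in the coordinates of the camera as it stood for that picture, good to about 4 mm: the middle of the surface that is visible of it).
The state is a dict: "t": time; "q": joint angles; "qd": joint speeds; "joint_efforts": joint torques, N m; "eef_pos": TCP position; "ee_rot": TCP orientation; "force": force on the tool from outside, world axes, zero at the start; "moment": the same for the moment, N m; "width": finger opening in m; "gripper_force": force on a finger pad.
Only numpy, scipy, OpenCV 4.12 (cv2) and the standard library are available. Lean on these libraries where they do the work, as an engineer would, in place of code of your own. Each camera call takes 0.05 s, during which the arm holds its last target. There are 200 camera calls.

## Working session

There is one attempt and no reset: what is moved stays moved. The work goes in short steps, Python scripts to look and compute and a tool call to move; the robot and the scene stay as the last step left them, time stands still between calls to the robot, and variables do not carry over. Pictures are saved under pics/ and viewed, at most 10 in all, crops included, and the job is handed in when it is done.

Besides the shell and the picture viewer there is one more tool, called after "Request:" as name(argument=value, ...), one argument or row to a line, values as JSON. servo_tool: Moves the arm, as the interface text tells. Its arguments: {"type":"object","properties":{"deltas":{"type":"array","items":{"type":"array","items":{"type":"number"}}},"squeeze":{"type":"number"}},"required":["deltas"]}

```bash
mkdir -p pics; cat > h.py <<'E'
import numpy as np, cv2
from scipy.spatial.transform import Rotation as R
from station import arm
def rot(f):
    o=np.array(f["orientation"],float)
    return o if o.shape==(3,3) else R.from_euler('xyz',o).as_matrix()
def w(f,p): return rot(f)@np.array(p)+np.array(f["position"])
def save(f,n): cv2.imwrite(f"pics/{n}.png",f["color"][:,:,::-1])
def ray(f,px,z):
    u=cv2.undistortPoints(np.array([[px]],float),np.array(f["K"]),np.array(f["distortion"]))[0,0]
    d=rot(f)@np.array([u[0],u[1],1]); p=np.array(f["position"]); return p+d*(z-p[2])/d[2]
def pix(f,P):
    M=rot(f).T; r=cv2.Rodrigues(M)[0]; t=-M@np.array(f["position"])
    return cv2.projectPoints(np.array(P,float).reshape(-1,1,3),r,t,np.array(f["K"]),np.array(f["distortion"]))[0][:,0]
E
python3 - <<'E'
from h import *
np.set_printoptions(precision=4,suppress=True)
s=arm.get_state(); print({k:np.round(v,3) for k,v in s.items()})
for n in ("scene","side","wrist"):
    f=arm.grab_frame(n); save(f,n+"0"); print(n,f["position"],f["orientation"])
    for q in ("fence","pin_left","pin_right","rail","rail_far_left","rail_far_right","vial_center","canister_center","dish_center"):
        for r in arm.recognise(q,f)[:3]:
            P=w(f,r["at"]); print(q,round(r["conf"],2),P,pix(f,P)[0].round())
E
```

```text
{'t': np.float64(0.0), 'q': array([ 0.288,  0.359,  0.011, -0.   , -1.224, -0.288]), 'qd': array([ 0.001,  0.001,  0.   , -0.001, -0.001,  0.001]), 'joint_efforts': array([ -0.001, -58.273,  29.306,   6.997,   0.007,  -0.   ]), 'eef_pos': array([0.675, 0.   , 0.226]), 'ee_rot': array([ 3.14 , -0.   , -1.571]), 'force': array([-0.951, -0.188, -0.012]), 'moment': array([ 0.033, -0.037,  0.014]), 'gripper_force': np.float64(0.0), 'width': np.float64(0.087)}
scene [ 0.0709 -0.2917  0.652 ] [-2.3311  0.003  -1.0826]
fence 0.85 [ 0.649  -0.065   0.0273] [364. 255.]
pin_right 0.33 [ 0.6474 -0.0662  0.0275] [364. 256.]
rail 0.92 [ 0.5432 -0.0678  0.0255] [339. 297.]
rail 0.77 [0.4564 0.1708 0.0235] [192. 282.]
rail_far_left 0.89 [0.4564 0.1746 0.0215] [190. 282.]
rail_far_left 0.74 [ 0.5517 -0.0687  0.0233] [341. 294.]
rail_far_right 0.73 [ 0.5449 -0.0713  0.0214] [341. 298.]
rail_far_right 0.61 [0.4584 0.1748 0.0269] [190. 279.]
vial_center 0.77 [0.5956 0.0961 0.0397] [271. 240.]
canister_center 0.79 [ 0.6118 -0.2264  0.0457] [446. 295.]
dish_center 0.7 [ 0.5211 -0.2266  0.0121] [424. 349.]
[... 636 characters left out ...]
 2.8757  0.0005 -3.1401]
fence 0.73 [ 0.6683 -0.0666  0.0172] [326. 152.]
pin_left 0.6 [0.6338 0.004  0.0143] [359. 222.]
pin_right 0.52 [ 0.6541 -0.1236  0.0131] [342.  91.]
rail 0.69 [0.5565 0.1761 0.0187] [421. 369.]
rail 0.62 [ 0.6661 -0.0689  0.0199] [329. 150.]
rail 0.56 [ 0.5601 -0.0723  0.026 ] [439. 147.]
rail_far_left 0.62 [ 0.5621 -0.0711  0.022 ] [436. 148.]
rail_far_left 0.6 [0.5512 0.1737 0.0246] [427. 370.]
rail_far_right 0.81 [ 0.5592 -0.0704  0.0251] [440. 149.]
rail_far_right 0.71 [0.5552 0.1784 0.0253] [424. 374.]
rail_far_right 0.31 [0.6091 0.091  0.031 ] [382. 306.]
vial_center 0.92 [0.6079 0.0894 0.0331] [383. 306.]
dish_center 0.77 [ 0.5244 -0.2004  0.01  ] [481.   8.]
```

View pics/scene0.png

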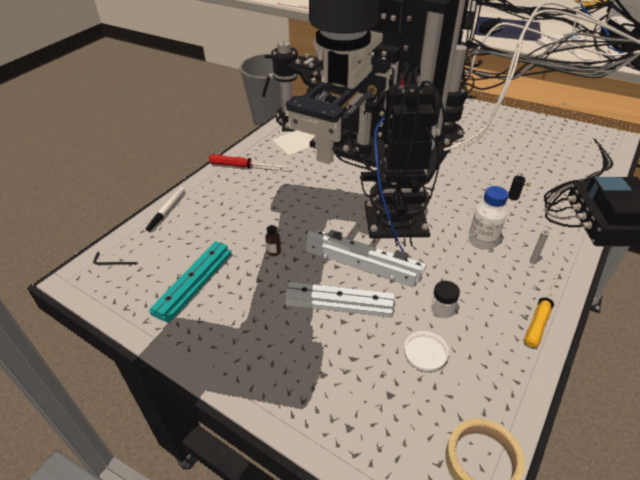

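View pics/wrist0.png

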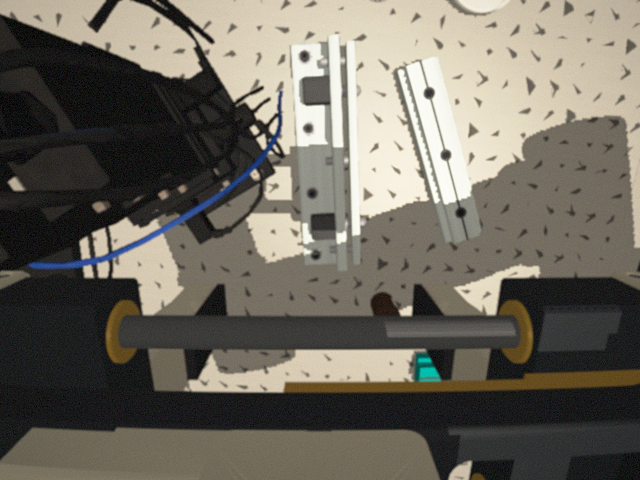

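```bash
python3 - <<'E'
import cv2
a=cv2.imread('pics/side0.png')[170:360,200:440]; cv2.imwrite('pics/sidecrop.png',cv2.resize(a,None,fx=3,fy=3,interpolation=cv2.INTER_CUBIC))
E
```

```text
(no output)
```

View pics/sidecrop.png

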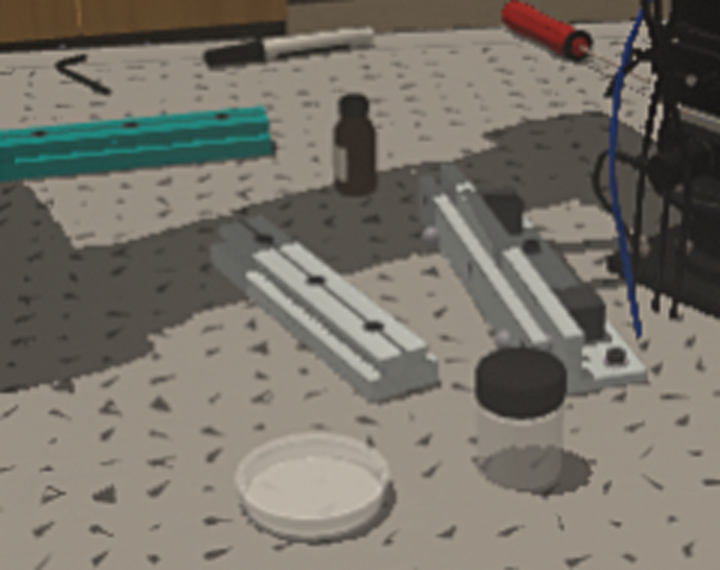

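The scene view shows three candidates. The loose silver rail is at scene (340,298) and wrist (440,150). The turquoise look-alike is at scene (192,282), and the bolted fence with its strip is at scene (364,256) and wrist (330,150). I choose the plain silver one. The side crop confirms a low dovetail rail with 3 holes and no bolts, and the pins show on the strip facing it. Next I take a close crop for measuring.

```bash
python3 - <<'E'
import cv2
a=cv2.imread('pics/wrist0.png')[25:275,280:500]; cv2.imwrite('pics/wc.png',cv2.resize(a,(528,600),interpolation=cv2.INTER_CUBIC))
a=cv2.imread('pics/scene0.png')[220:330,270:440]; cv2.imwrite('pics/sc.png',cv2.resize(a,None,fx=4,fy=4,interpolation=cv2.INTER_CUBIC))
E
```

```text
(no output)
```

View pics/wc.png

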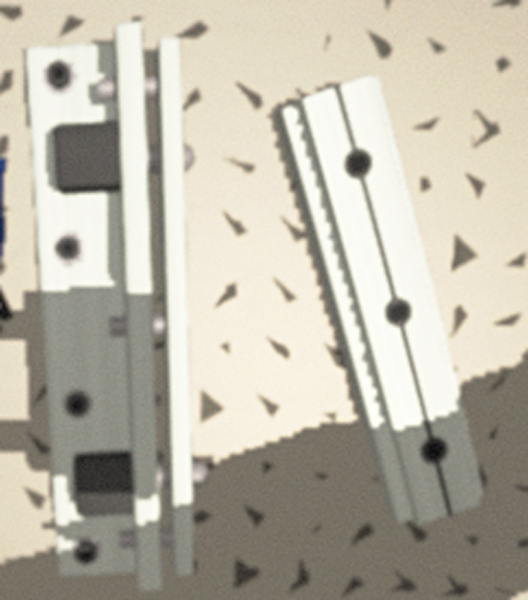

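View pics/sc.png

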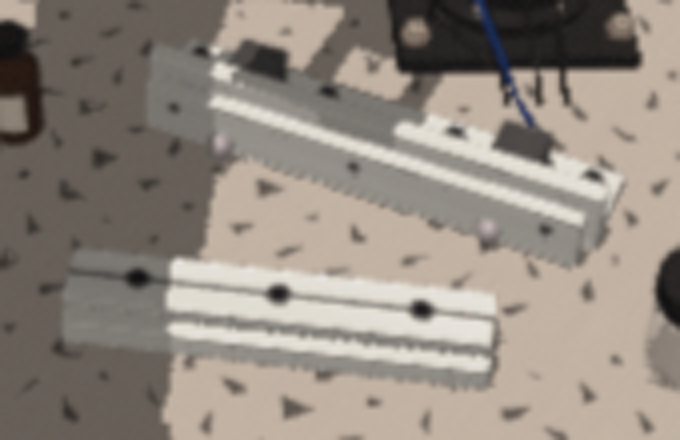

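```bash
cat >> h.py <<'E'
def tri(f,a,g,b):
    K=[np.array(x["K"]) for x in(f,g)]
    P=[np.c_[rot(x).T,-rot(x).T@np.array(x["position"])] for x in(f,g)]
    u=[cv2.undistortPoints(np.array(p,float).reshape(-1,1,2),np.array(x["K"]),np.array(x["distortion"]))[:,0].T for p,x in((a,f),(b,g))]
    X=cv2.triangulatePoints(P[0],P[1],u[0],u[1]); return (X[:3]/X[3]).T
E
python3 - <<'E'
from h import *
np.set_printoptions(precision=4,suppress=True)
W=arm.grab_frame("wrist");S=arm.grab_frame("scene")
cw=lambda p:np.array(p,float)/2.4+[280,25]
cs=lambda p:np.array(p,float)/4+[270,220]
a=cw([(358,163),(398,312),(434,450),(187,157),(198,468)]);b=cs([(422,310),(278,294),(138,278),(487,228),(221,143)])
print("tri",tri(W,a,S,b))
for n,z,pts in(("holes",.024,[(358,163),(398,312),(434,450)]),("groove",.024,[(340,85),(450,513)]),("topR",.024,[(380,77),(482,498)]),("topL",.024,[(303,97),(413,522)]),
 ("strip face",.030,[(181,38),(193,573)]),("strip back",.03,[(160,38),(175,575)]),("wall f",.034,[(141,25),(160,588)]),("wall b",.034,[(116,25),(138,590)]),("pins",.009,[(187,157),(198,468)])):
    P=np.array([ray(W,cw(p),z) for p in pts]); d=P[-1]-P[0]; print(n,P[:,:2].tolist() and P[:,:2],"ang",np.arctan2(-d[0],d[1]),"len",np.linalg.norm(d),"mid",(P[0]+P[-1])[:2]/2)
for n,z,pts in(("S holes",.024,[(422,310),(278,294),(138,278)]),("S strip top",.03,[(583,223),(210,105)]),("S pins",.009,[(487,228),(221,143)])):
    P=np.array([ray(S,cs(p),z) for p in pts]); d=P[-1]-P[0]; print(n,P[:,:2],"ang",np.arctan2(-d[0],d[1]))
E
```

```text
tri [[ 0.5725 -0.1218  0.0229]
 [ 0.5522 -0.0649  0.023 ]
 [ 0.5321 -0.0086  0.0234]
 [ 0.6384 -0.1251  0.0109]
 [ 0.63    0.0025  0.0113]]
holes [[ 0.5728 -0.1216]
 [ 0.5525 -0.0649]
 [ 0.5323 -0.0085]] ang 0.3442254969423057 len 0.12009944602163751 mid [ 0.5525 -0.065 ]
groove [[ 0.5815 -0.1498]
 [ 0.5225  0.0188]] ang 0.3369046819283069 len 0.17867519644357865 mid [ 0.552  -0.0655]
topR [[ 0.5663 -0.153 ]
 [ 0.5092  0.0121]] ang 0.33267667498060427 len 0.17473007367815804 mid [ 0.5377 -0.0704]
topL [[ 0.5956 -0.1453]
 [ 0.5382  0.0228]] ang 0.3286690588483155 len 0.1776143112967195 mid [ 0.5669 -0.0612]
strip face [[ 0.6434 -0.1641]
 [ 0.6331  0.0439]] ang 0.049401569921261844 len 0.2083174339630456 mid [ 0.6382 -0.0601]
strip back [[ 0.6511 -0.1641]
 [ 0.6407  0.0448]] ang 0.04984663427365189 len 0.2091715999970809 mid [ 0.6459 -0.0596]
wall f [[ 0.6584 -0.1674]
 [ 0.6473  0.0493]] ang 0.051269297301710766 len 0.2170338397817236 mid [ 0.6529 -0.0591]
wall b [[ 0.6676 -0.1674]
 [ 0.6566  0.0502]] ang 0.050314135112424746 len 0.21789260422712603 mid [ 0.6621 -0.0586]
pins [[ 0.6381 -0.1251]
 [ 0.6299  0.0025]] ang 0.06411703334422696 len 0.12793961251226238 mid [ 0.634  -0.0613]
S holes [[ 0.5717 -0.1222]
 [ 0.5515 -0.0654]
 [ 0.5317 -0.0091]] ang 0.33955056206319545
S strip top [[ 0.6435 -0.1656]
 [ 0.6329  0.0102]] ang 0.060353221918927905
S pins [[ 0.6402 -0.1248]
 [ 0.632   0.0041]] ang 0.06348164899903366
```

The wrist and scene views agree on these measurements:
- **Rail:** centre is (0.552, -0.065), yaw about 0.34, top about 23.5 mm. The hole pitch and lengths match the text.
- **Fence:** yaw is about 0.055, with the strip face at mid (0.6385, -0.060).

I'll turn the open gripper so its two fingers line up with the fence's y axis and use them as a wide pusher behind the rail.

Request:
servo_tool(
  deltas=[
    [-1,0,0,0,0,0,6.7],
    [-1,0,0,0,0,0,6.7],
    [-1,0,0,0,0,0,6.7],
    [-1,0,0,0,0,0,6.7],
    [-1,0,0,0,0,0,6.7],
    [-1,0,0,0,0,0,6.7],
    [-1,0,0,0,0,0,6.7],
    [-1,0,0,0,0,0,6.7],
    [-1,0,0,0,0,0,6.7],
    [-1,0,0,0,0,0,6.7],
    [-1,0,0,0,0,0,6.7],
    [-1,0,0,0,0,0,6.7],
    [-1,0,0,0,0,0,6.7],
    [-1,0,0,0,0,0,0],
    [-1,0,0,0,0,0,0],
  ],
)

```text
t: 2.85
eef_pos: [0.675, -0.0, 0.2266]
ee_rot: [-3.142, 0.0, -3.087]
force: [-0.4, -0.8, -0.3]
width: 0.0878
gripper_force: 0.0
```

Request:
servo_tool(
  deltas=[
    [-1,21,-6.4,0,0,0,0],
    [-1,21,-6.4,0,0,0,0],
    [-1,21,-6.4,0,0,0,0],
    [-1,21,-6.4,0,0,0,0],
    [-1,21,-6.4,0,0,0,0],
    [-1,21,-6.4,0,0,0,0],
    [-1,21,-6.4,0,0,0,0],
    [-1,21,-6.4,0,0,0,0],
    [-1,21,-6.4,0,0,0,0],
    [-1,0,0,22,0,0,0],
    [-1,0,0,22,0,0,0],
    [-1,0,0,22,0,0,0],
    [-1,0,0,22,0,0,0],
    [-1,0,0,22,0,0,0],
    [-1,0,0,22,0,0,0],
    [-1,0,0,22,0,0,0],
    [-1,0,0,0,0,0,0],
    [-1,0,0,0,0,0,0],
  ],
)

```text
t: 4.35
eef_pos: [0.4886, -0.0673, 0.0722]
ee_rot: [-3.141, -0.002, -3.088]
force: [0.4, -0.0, 1.0]
width: 0.0877
gripper_force: 0.0
```

```bash
python3 - <<'E'
from h import *
f=arm.grab_frame("scene");save(f,"scene1")
E
```

```text
(no output)
```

View pics/scene1.png

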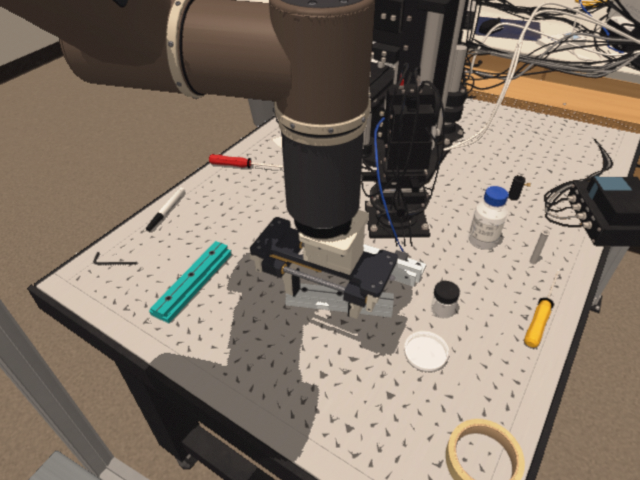

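The gripper hangs behind the rail, fingers at about (290,300) and (365,330), well clear of the dish (426,350), canister (446,297) and turquoise piece. I lower it now.

Request:
servo_tool(
  deltas=[
    [-1,0,0,12,0,0,0],
    [-1,0,0,12,0,0,0],
    [-1,0,0,12,0,0,0],
    [-1,0,0,12,0,0,0],
    [-1,0,0,10,0,0,0],
    [-1,0,0,7,0,0,0],
    [-1,0,0,0,0,0,0],
    [-1,0,0,0,0,0,0],
    [-1,0,0,0,0,0,0],
  ],
)

```text
t: 5.15
eef_pos: [0.49, -0.0669, 0.0086]
ee_rot: [3.141, 0.002, -3.09]
force: [0.7, 0.0, 0.2]
width: 0.0876
gripper_force: 0.0
```

Request:
servo_tool(
  deltas=[
    [-1,-2,0,1,0,0,0],
    [-1,-2,0,0,0,0,0],
    [-1,-2,0,0,0,0,0],
    [-1,-2,0,0,0,0,0],
    [-1,-2,0,0,0,0,0],
    [-1,-2,0,0,0,0,0],
    [-1,-2,0,0,0,0,0],
    [-1,-2,0,0,0,0,0],
    [-1,-2,0,0,0,0,0],
    [-1,-2,0,0,0,0,0],
    [-1,-2,0,0,0,0,0],
    [-1,-2,0,0,0,0,0],
    [-1,-2,0,0,0,0,0],
    [-1,-2,0,0,0,0,0],
    [-1,-2,0,0,0,0,0],
    [-1,-2,0,0,0,0,0],
    [-1,-2,0,0,0,0,0],
    [-1,-2,0,0,0,0,0],
    [-1,-2,0,0,0,0,0],
    [-1,-2,0,0,0,0,0],
  ],
)

```text
t: 6.82
eef_pos: [0.5293, -0.0651, 0.0066]
ee_rot: [3.142, -0.0, -3.091]
force: [-0.4, 0.0, -0.6]
width: 0.0879
gripper_force: 0.4
```

```bash
python3 - <<'E'
from h import *
f=arm.grab_frame("side");save(f,"side1")
a=f["color"][170:360,200:440,::-1]; cv2.imwrite('pics/side1c.png',cv2.resize(a,None,fx=3,fy=3,interpolation=cv2.INTER_CUBIC))
E
```

```text
(no output)
```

View pics/side1c.png

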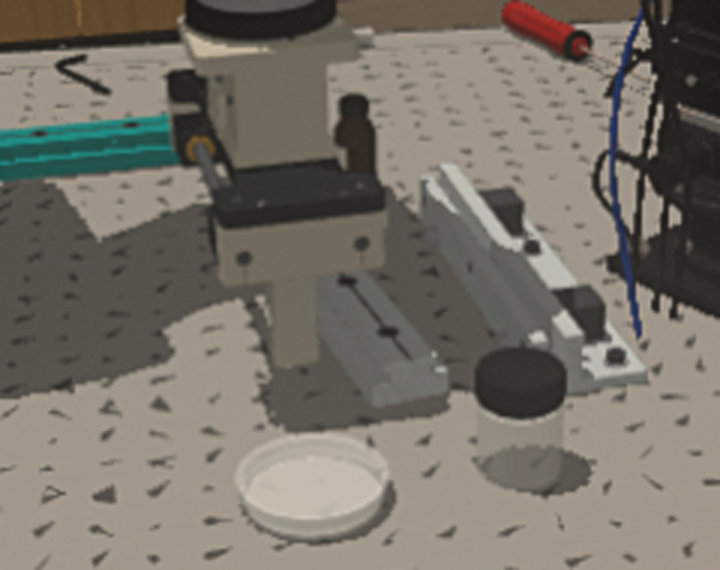

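The left finger is swinging the rail straight (its right end is near crop (410,370)), and nothing else has been touched. I keep pushing.

Request:
servo_tool(
  deltas=[
    [-1,-2,0,0,0,0,0],
    [-1,-2,0,0,0,0,0],
    [-1,-2,0,0,0,0,0],
    [-1,-2,0,0,0,0,0],
    [-1,-2,0,0,0,0,0],
    [-1,-2,0,0,0,0,0],
    [-1,-2,0,0,0,0,0],
    [-1,-2,0,0,0,0,0],
    [-1,-2,0,0,0,0,0],
    [-1,-2,0,0,0,0,0],
    [-1,-2,0,0,0,0,0],
    [-1,-2,0,0,0,0,0],
    [-1,-2,0,0,0,0,0],
    [-1,-2,0,0,0,0,0],
    [-1,-2,0,0,0,0,0],
    [-1,-2,0,0,0,0,0],
    [-1,0,0,0,0,0,0],
  ],
)

```text
t: 8.28
eef_pos: [0.5617, -0.0634, 0.0066]
ee_rot: [-3.142, 0.001, -3.091]
force: [-1.0, 0.0, 0.1]
width: 0.0875
gripper_force: 0.1
```

```bash
python3 - <<'E'
from h import *
f=arm.grab_frame("side");save(f,"side2");g=arm.grab_frame("scene");save(g,"scene2")
a=f["color"][190:310,250:430,::-1];b=g["color"][220:350,270:440,::-1]
r=lambda i:cv2.resize(i,(560,300) ,interpolation=cv2.INTER_CUBIC)
cv2.imwrite('pics/c2.png',np.vstack([r(a),r(b)]))
print(arm.get_state()["eef_pos"])
E
```

```text
[ 0.56164271 -0.06337825  0.00669647]
```

View pics/c2.png

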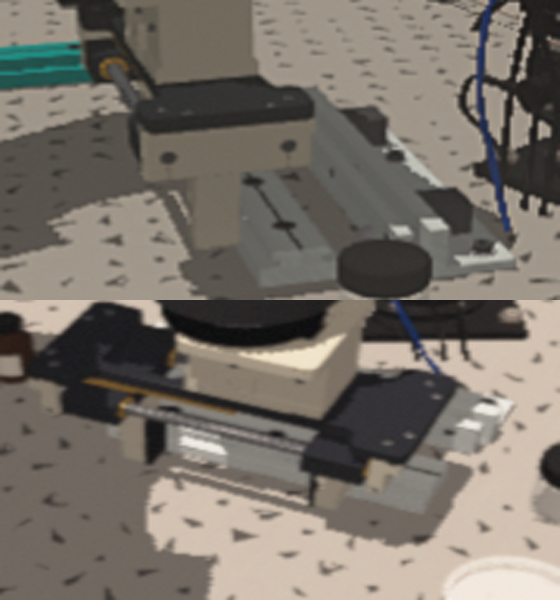

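The rail is now about parallel, sitting against both fingers with a gap left to the strip. I approach more slowly and watch the force.

Request:
servo_tool(
  deltas=[
    [-1,-1,0,0,0,0,0],
    [-1,-1,0,0,0,0,0],
    [-1,-1,0,0,0,0,0],
    [-1,-1,0,0,0,0,0],
    [-1,-1,0,0,0,0,0],
    [-1,-1,0,0,0,0,0],
    [-1,-1,0,0,0,0,0],
    [-1,-1,0,0,0,0,0],
    [-1,-1,0,0,0,0,0],
    [-1,-1,0,0,0,0,0],
    [-1,-1,0,0,0,0,0],
    [-1,-1,0,0,0,0,0],
  ],
)

```text
t: 9.38
eef_pos: [0.5731, -0.0629, 0.0066]
ee_rot: [3.142, 0.0, -3.091]
force: [-2.1, 0.6, 2.3]
width: 0.0879
gripper_force: 1.0
```

Request:
servo_tool(
  deltas=[
    [-1,-0.5,0,0,0,0,0],
    [-1,-0.5,0,0,0,0,0],
    [-1,-0.5,0,0,0,0,0],
    [-1,-0.5,0,0,0,0,0],
    [-1,-0.5,0,0,0,0,0],
    [-1,-0.5,0,0,0,0,0],
    [-1,0,0,0,0,0,0],
  ],
)

```text
t: 9.97
eef_pos: [0.5762, -0.0627, 0.0066]
ee_rot: [3.142, 0.0, -3.091]
force: [-2.0, 0.7, 0.1]
width: 0.0878
gripper_force: 0.7
```

Request:
servo_tool(
  deltas=[
    [-1,-0.5,0,0,0,0,0],
    [-1,-0.5,0,0,0,0,0],
    [-1,-0.5,0,0,0,0,0],
    [-1,-0.5,0,0,0,0,0],
    [-1,-0.5,0,0,0,0,0],
    [-1,-0.5,0,0,0,0,0],
  ],
)

```text
t: 10.47
eef_pos: [0.5781, -0.0627, 0.0064]
ee_rot: [-3.141, -0.002, -3.091]
force: [-5.7, -0.6, 4.9]
width: 0.088
gripper_force: 3.1
```

Request:
servo_tool(
  deltas=[
    [-1,-0.5,0,0,0,0,0],
    [-1,-0.5,0,0,0,0,0],
    [-1,-0.5,0,0,0,0,0],
    [-1,-0.5,0,0,0,0,0],
  ],
)

```text
t: 10.8
eef_pos: [0.5795, -0.0627, 0.0064]
ee_rot: [-3.141, -0.003, -3.091]
force: [-6.7, -0.1, 5.4]
width: 0.0872
gripper_force: 3.5
```

Request:
servo_tool(
  deltas=[
    [-1,-0.5,0,0,0,0,0],
    [-1,-0.5,0,0,0,0,0],
    [-1,-0.5,0,0,0,0,0],
    [-1,-0.5,0,0,0,0,0],
  ],
)

```text
t: 11.13
eef_pos: [0.5807, -0.0627, 0.0062]
ee_rot: [-3.141, -0.004, -3.091]
force: [-10.5, -0.1, 7.4]
width: 0.0879
gripper_force: 4.9
```

Request:
servo_tool(
  deltas=[
    [-1,-0.5,0,0,0,0,0],
    [-1,-0.5,0,0,0,0,0],
    [-1,-0.5,0,0,0,0,0],
    [-1,-0.5,0,0,0,0,0],
  ],
)

```text
t: 11.47
eef_pos: [0.5814, -0.0627, 0.0061]
ee_rot: [-3.141, -0.006, -3.092]
force: [-12.5, 1.5, 10.2]
width: 0.0873
gripper_force: 6.2
```

Request:
servo_tool(
  deltas=[
    [-1,-0.5,0,0,0,0,0],
    [-1,-0.5,0,0,0,0,0],
    [-1,0,0,0,0,0,0],
  ],
)

```text
t: 11.72
eef_pos: [0.5825, -0.0626, 0.0061]
ee_rot: [-3.141, -0.006, -3.092]
force: [-12.3, 1.3, 9.2]
width: 0.0875
gripper_force: 6.0
```

Request:
servo_tool(
  deltas=[
    [-1,-0.3,0,-1,0,0,0],
    [-1,-0.3,0,-1,0,0,0],
    [-1,-0.3,0,0,0,0,0],
  ],
)

```text
t: 11.97
eef_pos: [0.5832, -0.0625, 0.0071]
ee_rot: [-3.142, -0.007, -3.092]
force: [-8.8, 0.9, -1.2]
width: 0.0876
gripper_force: 4.3
```

Request:
servo_tool(
  deltas=[
    [-1,-0.5,0,0,0,0,0],
    [-1,-0.5,0,0,0,0,0],
    [-1,0,0,0,0,0,0],
  ],
)

```text
t: 12.22
eef_pos: [0.5841, -0.0625, 0.0069]
ee_rot: [-3.142, -0.007, -3.092]
force: [-8.7, 0.5, -1.3]
width: 0.0875
gripper_force: 4.2
```

Request:
servo_tool(
  deltas=[
    [-1,-0.5,0,0,0,0,0],
    [-1,-0.5,0,0,0,0,0],
    [-1,0,0,0,0,0,0],
  ],
)

```text
t: 12.47
eef_pos: [0.585, -0.0624, 0.0068]
ee_rot: [-3.142, -0.007, -3.092]
force: [-8.1, 0.8, -1.2]
width: 0.0878
gripper_force: 4.3
```

Steady pin-sliding force, about 8 to 9 N for two pins at 4 N each plus friction. I continue in small steps until it rises.

Request:
servo_tool(
  deltas=[
    [-1,-0.5,0,0,0,0,0],
    [-1,-0.5,0,0,0,0,0],
    [-1,0,0,0,0,0,0],
  ],
)

```text
t: 12.72
eef_pos: [0.586, -0.0624, 0.0068]
ee_rot: [-3.142, -0.007, -3.092]
force: [-7.8, 1.2, -1.8]
width: 0.0877
gripper_force: 4.3
```

Request:
servo_tool(
  deltas=[
    [-1,-0.5,0,0,0,0,0],
    [-1,0,0,0,0,0,0],
  ],
)

```text
t: 12.88
eef_pos: [0.5865, -0.0623, 0.0068]
ee_rot: [-3.142, -0.007, -3.092]
force: [-8.4, 1.4, -1.7]
width: 0.0878
gripper_force: 4.3
```

Request:
servo_tool(
  deltas=[
    [-1,-0.5,0,0,0,0,0],
    [-1,0,0,0,0,0,0],
  ],
)

```text
t: 13.05
eef_pos: [0.5869, -0.0623, 0.0068]
ee_rot: [-3.142, -0.007, -3.092]
force: [-7.8, 1.4, -1.9]
width: 0.0877
gripper_force: 4.3
```

Request:
servo_tool(
  deltas=[
    [-1,-0.5,0,0,0,0,0],
    [-1,0,0,0,0,0,0],
  ],
)

```text
t: 13.22
eef_pos: [0.587, -0.0624, 0.0066]
ee_rot: [-3.141, -0.008, -3.092]
force: [-10.1, 1.0, -1.1]
width: 0.0878
gripper_force: 4.8
```

Request:
servo_tool(
  deltas=[
    [-1,-0.5,0,0,0,0,0],
    [-1,0,0,0,0,0,0],
  ],
)

```text
t: 13.38
eef_pos: [0.587, -0.0624, 0.0065]
ee_rot: [-3.141, -0.009, -3.092]
force: [-10.8, 1.8, -0.7]
width: 0.0875
gripper_force: 5.3
```

Request:
servo_tool(
  deltas=[
    [-1,-0.5,0,0,0,0,0],
    [-1,0,0,0,0,0,0],
  ],
)

```text
t: 13.55
eef_pos: [0.587, -0.0624, 0.0063]
ee_rot: [-3.141, -0.01, -3.092]
force: [-11.1, 1.1, -0.8]
width: 0.0876
gripper_force: 5.8
```

Request:
servo_tool(
  deltas=[
    [-1,-0.5,0,-0.3,0,0,0],
    [-1,-0.5,0,-0.3,0,0,0],
    [-1,0,0,0,0,0,0],
  ],
)

```text
t: 13.8
eef_pos: [0.5871, -0.0624, 0.0066]
ee_rot: [-3.141, -0.012, -3.092]
force: [-12.9, 2.2, -1.8]
width: 0.0876
gripper_force: 6.5
```

Request:
servo_tool(
  deltas=[
    [-1,0,0,0,0,0,-0.4],
    [-1,0,0,0,0,0,-0.4],
    [-1,0,0,0,0,0,0],
  ],
)

```text
t: 14.05
eef_pos: [0.5868, -0.0626, 0.0065]
ee_rot: [3.141, -0.012, -3.08]
force: [-12.9, 0.5, -1.7]
width: 0.0878
gripper_force: 6.6
```

```bash
python3 - <<'E'
from h import *
s=arm.get_state();print(np.round(s["moment"],2),np.round(s["force"],1),s["ee_rot"],s["eef_pos"])
f=arm.grab_frame("side");save(f,"side3");g=arm.grab_frame("scene");save(g,"scene3")
E
```

```text
[ 0.42  4.8  -0.7 ] [-12.9   0.5  -1.7] [ 3.14133236 -0.011912   -3.08029531] [ 0.5867599  -0.0626265   0.00645643]
```

Request:
servo_tool(
  deltas=[
    [-1,0,0,0,0,0,0.4],
    [-1,0,0,0,0,0,0.4],
    [-1,0,0,0,0,0,0.4],
    [-1,0,0,0,0,0,0.4],
    [-1,0,0,0,0,0,0],
  ],
)

```text
t: 14.57
eef_pos: [0.5865, -0.0624, 0.0065]
ee_rot: [-3.141, -0.013, -3.106]
force: [-14.8, 3.4, -0.3]
width: 0.0878
gripper_force: 7.3
```

Request:
servo_tool(
  deltas=[
    [-1,0,0,0,0,0,-0.4],
    [-1,0,0,0,0,0,-0.3],
    [-1,0,0,0,0,0,0],
  ],
)

```text
t: 14.82
eef_pos: [0.5871, -0.0625, 0.0066]
ee_rot: [-3.141, -0.012, -3.093]
force: [-13.1, 1.6, -0.7]
width: 0.0878
gripper_force: 6.5
```

Twisting either way makes the tool retreat about equally, so both ends are home against the strip. I back off and inspect.

Request:
servo_tool(
  deltas=[
    [-1,1,0,0,0,0,0],
    [-1,1,0,0,0,0,0],
    [-1,2,0,0,0,0,0],
    [-1,4,0,0,0,0,0],
    [-1,8,0,0,0,0,0],
    [-1,10,0,0,0,0,0],
    [-1,10,0,0,0,0,0],
    [-1,0,0,-15,0,0,0],
    [-1,0,0,-25,0,0,0],
    [-1,0,0,-25,0,0,0],
    [-1,10,0,-25,0,0,0],
    [-1,20,0,-25,0,0,0],
    [-1,20,0,-25,0,0,0],
    [-1,20,0,-25,0,0,0],
    [-1,20,0,-25,0,0,0],
    [-1,10,0,0,0,0,0],
    [-1,0,0,0,0,0,0],
    [-1,0,0,0,0,0,0],
  ],
)

```text
t: 16.32
eef_pos: [0.4571, -0.0684, 0.1996]
ee_rot: [3.141, 0.002, -3.093]
force: [0.7, -0.3, -1.6]
width: 0.0874
gripper_force: 0.0
```

```bash
python3 - <<'E'
from h import *
f=arm.grab_frame("side");save(f,"side4");g=arm.grab_frame("scene");save(g,"scene4")
a=f["color"][190:310,290:430,::-1];b=g["color"][220:320,270:440,::-1]
r=lambda i:cv2.resize(i,(560,300) ,interpolation=cv2.INTER_CUBIC)
cv2.imwrite('pics/c4.png',np.vstack([r(a),r(b)]))
E
```

```text
(no output)
```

View pics/c4.png

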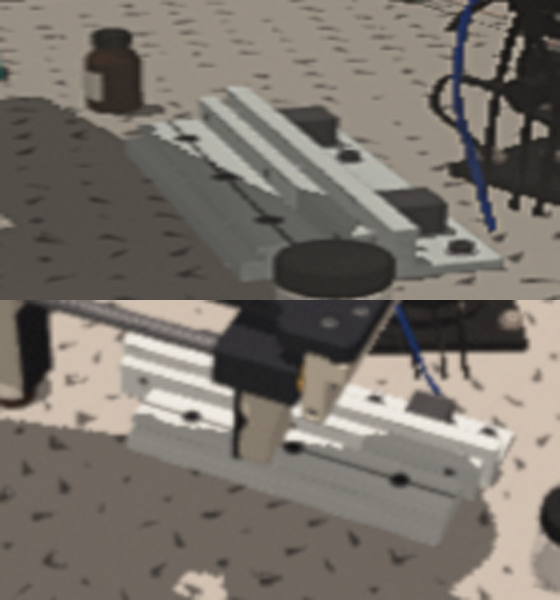

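The rail lies flush along the strip in both views, with no gap and no pin showing. The vial, canister and dish are in place. I check it numerically from the holes at scene crop (192,115), (293,147) and (400,180).

```bash
python3 - <<'E'
from h import *
np.set_printoptions(precision=4,suppress=True)
g=arm.grab_frame("scene")
P=np.array([ray(g,np.array(p)/[560/170,3]+[270,220],.0235) for p in((192,115),(293,147),(400,180))]);d=P[0]-P[2]
e=np.array([.9985,.0535]);O=np.array([.6385,-.06])
print(P,np.arctan2(-d[0],d[1]),(P[:,:2]-O)@e)
E
```

```text
[[ 0.6161 -0.0105  0.0235]
 [ 0.618  -0.0703  0.0235]
 [ 0.6206 -0.1307  0.0235]] 0.037522908355383966 [-0.0197 -0.021  -0.0216]
```

Request:
servo_tool(
  deltas=[
    [-1,-22,5.5,-2.7,0,0,0],
    [-1,-22,5.5,-2.7,0,0,0],
    [-1,-22,5.5,-2.7,0,0,0],
    [-1,-22,5.5,-2.7,0,0,0],
    [-1,-22,5.5,-2.7,0,0,0],
    [-1,-22,5.5,-2.7,0,0,0],
    [-1,-22,5.5,-2.7,0,0,0],
    [-1,-22,5.5,-2.7,0,0,0],
    [-1,-22,5.5,-2.7,0,0,0],
    [-1,-22,5.5,-2.7,0,0,0],
  ],
)

```text
t: 17.3
eef_pos: [0.6759, -0.0026, 0.2242]
ee_rot: [-3.141, -0.003, -3.093]
force: [0.0, 0.4, -0.1]
width: 0.0878
gripper_force: 0.0
```

Request:
servo_tool(
  deltas=[
    [-1,0,0,0,0,0,-6.7],
    [-1,0,0,0,0,0,-6.7],
    [-1,0,0,0,0,0,-6.7],
    [-1,0,0,0,0,0,-6.7],
    [-1,0,0,0,0,0,-6.7],
    [-1,0,0,0,0,0,-6.7],
    [-1,0,0,0,0,0,-6.7],
    [-1,0,0,0,0,0,-6.7],
    [-1,0,0,0,0,0,-6.7],
    [-1,0,0,0,0,0,-6.7],
    [-1,0,0,0,0,0,-6.7],
    [-1,0,0,0,0,0,-6.7],
    [-1,0,0,0,0,0,-6.7],
    [-1,0,0,0,0,0,0],
    [-1,0,0,0,0,0,0],
    [-1,0,0,0,0,0,0],
  ],
)

```text
t: 18.63
eef_pos: [0.6747, -0.0028, 0.2251]
ee_rot: [3.14, -0.0, -1.577]
force: [-0.7, 1.0, -0.5]
width: 0.0876
gripper_force: 0.0
```

```bash
python3 - <<'E'
from h import *
f=arm.grab_frame("wrist");save(f,"wrist5")
a=f["color"][25:275,280:500,::-1]; cv2.imwrite('pics/wc5.png',cv2.resize(a,(528,600),interpolation=cv2.INTER_CUBIC))
print(arm.get_state()["t"],f["position"],f["orientation"])
E
```

```text
18.6833 [ 0.67509588 -0.07414518  0.38335439] [ 2.87610708e+00 -9.07057663e-04  3.13734771e+00]
```

View pics/wc5.png

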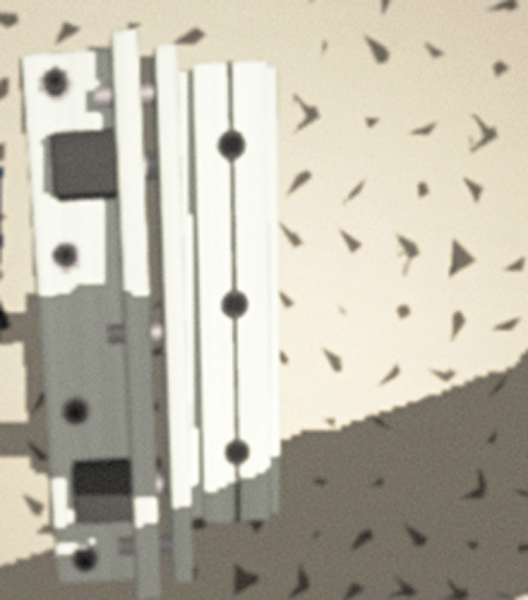

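```bash
python3 - <<'E'
from h import *
np.set_printoptions(precision=4,suppress=True)
W=arm.grab_frame("wrist")
cw=lambda p:np.array(p,float)/2.4+[280,25]
for n,z,pts in(("holes",.024,[(231,145),(234,304),(237,453)]),("groove",.024,[(230,65),(239,519)]),("strip",.03,[(177,46),(192,579)]),("wallb",.034,[(112,31),(137,598)]),("wallf",.034,[(137,31),(159,598)]),("base right",.014,[(276,68),(279,512)])):
    P=np.array([ray(W,cw(p),z) for p in pts]); d=P[-1]-P[0]; print(n,P[:,:2].tolist(),"ang",np.arctan2(-d[0],d[1]).round(4))
# subpixel: holes in gray crops
a=cv2.cvtColor(W["color"],cv2.COLOR_RGB2GRAY).astype(float)
H=[]
for p in [(231,145),(234,304),(237,453)]:
    u,v=cw(p).round().astype(int); w_=a[v-6:v+7,u-6:u+7]; m=np.clip(90-w_,0,None); yy,xx=np.mgrid[v-6:v+7,u-6:u+7]
    H.append(ray(W,((m*xx).sum()/m.sum(),(m*yy).sum()/m.sum()),.024))
H=np.array(H);d=H[-1]-H[0];print("sub",H[:,:2],np.arctan2(-d[0],d[1]))
# strip face bright->dark edge (subpixel) in rows (sunlit portion)
E=[]
for v in range(60,225,5):
    r=a[v,340:362]; g=np.diff(r); print(v,r.astype(int).tolist()) if v%40==20 else None
E
```

```text
holes [[0.6216815591650221, -0.12996447764551772], [0.6186157643097197, -0.07006053217381558], [0.6152189098567207, -0.009619448188302474]] ang 0.0536
groove [[0.6228674914533434, -0.15869944791665383], [0.613266910351023, 0.018799715615362686]] ang 0.054
strip [[0.6435837402293675, -0.1637944343599601], [0.6332924796216158, 0.04356039153245998]] ang 0.0496
wallb [[0.6677423781392539, -0.16788654344213463], [0.6568435304173165, 0.0505955753645074]] ang 0.0498
wallf [[0.6586204161059108, -0.16787708677238627], [0.6475261215635753, 0.050635941726485376]] ang 0.0507
base right [[0.6034066912223978, -0.16009833919084526], [0.5941451642471154, 0.018287328822131868]] ang 0.0519
sub [[ 0.6218 -0.1304]
 [ 0.6187 -0.0704]
 [ 0.6157 -0.0104]] 0.05058591471083984
60 [151, 155, 152, 134, 122, 172, 234, 246, 244, 246, 246, 246, 245, 238, 236, 244, 247, 234, 175, 148, 178, 235]
100 [178, 122, 103, 110, 107, 108, 147, 214, 240, 245, 246, 247, 248, 248, 244, 239, 247, 244, 197, 149, 138, 166]
140 [246, 225, 166, 125, 117, 115, 107, 125, 182, 236, 245, 246, 247, 249, 248, 246, 241, 246, 251, 247, 211, 149]
180 [143, 140, 137, 127, 120, 118, 114, 112, 112, 156, 223, 243, 246, 247, 248, 249, 248, 247, 249, 249, 225, 165]
220 [145, 144, 147, 141, 130, 110, 107, 100, 102, 104, 133, 203, 241, 247, 247, 249, 249, 248, 248, 250, 252, 253]
```

Rail yaw is 0.051 to 0.054 against the fence's 0.050. The rail's centre line is 20 mm from the strip face, so it is flush.

```bash
python3 -c "
from station import arm
print(arm.job_done())"
```

```text
the job is handed in; nothing more can be done
None
```

I handed the job in after about 19 s of the 72 s allowed. The rail measured flush with the strip and parallel to it within about 0.005 rad. Both pins look fully pressed, though I couldn't read their values directly. The measured push force never passed about 15 N, and the vial, canister and dish were left alone. The hand-in returned no verdict.

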